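# Put the check weights back into their case

## Robot

A 6-joint arm with a two-finger parallel gripper is mounted at the origin on a cart in front of the work surface, level with it; the furniture and walls round the work are solid. World frame = base frame: x ahead of the robot, y to its left, z up, the work surface at z = 0. Lengths are in m, angles in rad, forces in N, time in s.
With the tool pointing down it reaches from about 0.3 to 0.75 m from the base axis. Payload 8.5 kg.
Tool frame: the origin (TCP) lies at the very end of the fingers, on their centre line; the grasp point (between the pads) lies 19 mm behind it; z points along the fingers, y is the direction in which the jaws open and shut (so a half turn about z gives the same grasp; the last joint's range is limited). The gripper opens to 88 mm and grips with 3 to 60 N. Pads are 18 mm wide; open, the fingers measure 123 mm over their backs; the gripper's body (75 mm by 187 mm) begins 45 mm behind the grasp point.
Start: joints at [-1.525, 0.381, 1.297, -0, 1.464, -0.215], TCP at [0.142, -0.531, 0.239] pointing down, gripper open.
Joint ranges: [-3.11, 3.11], [-0.89, 2.33], [0.22, 2.48], [-1.42, 4.56], [0.17, 2.85], [-2.88, 2.88]. Speed limits (rad/s): [2.39, 2.39, 3.14, 3.14, 3.14, 3.14].

## Interface

Orientations are given as a rotation vector (axis times angle).
In Python, from bench import robot, eyes gives the robot as it stands.
- The arm moves only by the shell command python3 -m pendant 'ROWS' [FORCE]. ROWS is JSON, a list that holds one entry, the list of rows, each a list of 7 numbers: the shift along the tool's x, y, z in m, then the turn, a rotation vector about the tool's x, y, z in units of 6 degrees (1.0 is 6 degrees), then the closure, from -1 (fully open) to 1 (shut). In form: [[[x, y, z, wx, wy, wz, claw], ...]]. A call has 1 to 20 rows; each row is the pose to reach, as a shift and turn from the pose commanded when the call began, along the tool's axes at that moment; what a row does not reach only later rows make up. A row lasts 1/12 s, in which the tool goes at most 41.7 mm and 7.16 degrees, less where a joint would pass 70% of its speed; a pose out of reach is approached as far as the arm can. A call with a gripper value outside its range is refused whole. The fingers move at their own pace and stop on an object; FORCE is the grip in N (left out, the last holds). Time passes only in rows, so rows that repeat a pose let the fingers close. It gives the time, the measured TCP pose, the force and the opening at its end, in the units of the state.
- robot.state(): the state, without advancing time (a new reading comes with each control period).
- eyes.capture(name): name is "scene" or "top" or "wrist"; returns a dict with "pixels" (400x640x3 uint8, red, green, blue), "z_map" (400x640 float32, m along the optical axis (not along the pixel's ray), 0 where there is no reading), "K" (3x3 intrinsics, pixels), "R" (3x3) and "t" (3): a world point X has camera coordinates R X + t; the wrist camera has in their place "mount" (4x4, takes a point from camera to tool coordinates, whose origin is the TCP and whose axes are the flange's). Camera axes: x right, y down, z forward; pixel columns grow to the right and rows downward; lengths in m; the calibration is good to about 2 mm. The wrist camera is an equidistant fisheye: a pixel r from the principal point sees the ray r / f radians off the axis. A picture is of the moment at which its call begins: read the wrist's pose just before it.
- robot.close_job(): hands the job in, once; it reports no verdict.
Trained networks look in a picture, given as the dict that the camera call returned (one of the last four; its "shot" number tells which), for a name from the list of things; names that differ only in an ending like _2 or _b are one class to them, and where a whole thing is asked for, a point or a joint stands for the part that bears it (a point fixed in the world has none). Each returns a list of dicts, best first, with "p" (0 to 1); they miss things now and then, are a little off and sometimes report something else, mostly with a low value. They report only what shows in the picture. A call takes as long as a camera call.
- eyes.search_frame(picture, query): "xy" ([column, row] in pixels, amid what is visible of it).
- eyes.silhouettes(picture, query): "region" (400x640 bool, what is visible of it) and "xy" ([column, row] in pixels, amid what is visible of it).
- eyes.tip_of(picture, query): "xy" ([column, row] in pixels: a listed point, or the origin of a listed thing).
The state is a dict: "t": time; "joints": joint angles; "qvel": joint speeds; "joint_torque": joint torques, N m; "ee_pos": TCP position; "tcp_rot": TCP orientation; "ft_force": force on the tool from outside, world axes, zero at the start; "ft_torque": the same for the moment, N m; "opening": finger opening in m.
Only numpy, scipy, OpenCV 4.12 (cv2) and the standard library are available. Lean on these libraries where they do the work, as an engineer would, in place of code of your own. Each camera call takes 0.05 s, during which the arm holds its last target.

## Task

The balance check is finished: put the four round steel check weights with knobs back into the wooden case, each standing upright in the well of its size (the largest weight in the widest well, and so on down to the smallest). Set them down gently, do not drop them, and leave the six-sided weight, the plain spacer without a knob, the beaker and the mortar standing where they are.

Things in the scene. Friction and masses are not known exactly. Their poses are not given: they have to be found in the camera images.
- weight_case: Wooden weight case: block 156 x 156 mm, fixed, any yaw. Flat top 22 mm high, raised rim (5 mm wide, 25 mm high) round the edge, four round wells 8 mm deep (floor 14 mm above worktop, 3 mm chamfer at the mouth). Origin: centre of underside, z up, x and y along its sides. Well diameter at own x, y (mm): 58 at (36, 36); 48 at (36, -36); 38 at (-36, -36); 30 at (-36, 36).
- weight_48_center (a point): Check weight, largest of four: round polished steel cylinder 48 mm in diameter and 42 mm high with a round knob 18 mm wide on top, 60 mm high in all, about 500 g, standing upright and loose. The point is its centre, on the axis 30 mm above its base; z is its axis, up. It belongs in the 58 mm wide well.
- weight_38_center (a point): Check weight, second largest of four: round polished steel cylinder 38 mm in diameter and 34 mm high with a round knob 16 mm wide on top, 50 mm high in all, about 250 g, standing upright and loose. The point is its centre, on the axis 25 mm above its base; z is its axis, up. It belongs in the 48 mm wide well.
- weight_28_center (a point): Check weight, third of four: round polished steel cylinder 28 mm in diameter and 27 mm high with a round knob 14 mm wide on top, 41 mm high in all, about 110 g, standing upright and loose. The point is its centre, on the axis 20.5 mm above its base; z is its axis, up. It belongs in the 38 mm wide well.
- weight_20_center (a point): Check weight, smallest of four: round polished steel cylinder 20 mm in diameter and 21 mm high with a round knob 12 mm wide on top, 33 mm high in all, about 45 g, standing upright and loose. The point is its centre, on the axis 16.5 mm above its base; z is its axis, up. It belongs in the 30 mm wide well.
- hex_weight_center (a point): Look-alike that does not belong: steel weight with a six-sided body 36 mm across the flats and 34 mm high and a round knob 16 mm wide on top, 50 mm high in all, about 250 g, standing loose. The point is its centre, 25 mm above its base.
- spacer_center (a point): Look-alike that does not belong: plain round steel spacer, 38 mm in diameter and 40 mm high, with a 15 mm hole down its axis and no knob, about 200 g, standing loose. The point is its centre, 20 mm above its base.
- beaker_center (a point): Bystander: small clear glass beaker, 54 x 58 mm and 70 mm high, empty and loose, behind the case. The point is on its axis, 35 mm above its base.
- mortar_center (a point): Bystander: white mortar bowl, 91 mm wide and 50 mm high, loose, behind the case. The point is on its axis, 25 mm above its base.

How it is judged:
At the end, for the whole second after the job is handed in: Each round knobbed weight stands upright (0.15 rad) on the floor of its own well, within 8 mm of its centre in x and y and 4 mm in height, released and at rest; six-sided weight and spacer within 20 mm, beaker and mortar within 30 mm of their starts, upright (0.2 rad) (x of weight_48_center in the frame of weight_case between 0.028 and 0.044 m and y of weight_48_center in the frame of weight_case between 0.028 and 0.044 m and z of weight_48_center in the frame of weight_case between 0.04 and 0.048 m and angle between each of weight_48_center, weight_38_center, weight_28_center, weight_20_center's own z axis and vertical below 0.15 rad and linear speed of each of weight_48, weight_38, weight_28, weight_20 below 0.02 m/s and angular speed of each of weight_48, weight_38, weight_28, weight_20 below 0.2 rad/s and x of weight_38_center in the frame of weight_case between 0.028 and 0.044 m and y of weight_38_center in the frame of weight_case between -0.044 and -0.028 m and z of weight_38_center in the frame of weight_case between 0.035 and 0.043 m and x of weight_28_center in the frame of weight_case between -0.044 and -0.028 m and y of weight_28_center in the frame of weight_case between -0.044 and -0.028 m and z of weight_28_center in the frame of weight_case between 0.0305 and 0.0385 m and x of weight_20_center in the frame of weight_case between -0.044 and -0.028 m and y of weight_20_center in the frame of weight_case between 0.028 and 0.044 m and z of weight_20_center in the frame of weight_case between 0.0265 and 0.0345 m and distance of each of hex_weight_center, spacer_center from where it was at the start of the episode below 0.02 m and angle between each of hex_weight_center, spacer_center, beaker_center, mortar_center's own z axis and vertical below 0.2 rad and distance of each of beaker_center, mortar_center from where it was at the start of the episode below 0.03 m); the robot touches nothing.
It fails at once if a check weight is dropped or knocked: it moves faster than 0.7 m/s while the fingers do not touch it ((linear speed of weight_48 above 0.7 m/s and contact force between the fingers and weight_48 below 0.01 N) or (linear speed of weight_38 above 0.7 m/s and contact force between the fingers and weight_38 below 0.01 N) or (linear speed of weight_28 above 0.7 m/s and contact force between the fingers and weight_28 below 0.01 N) or (linear speed of weight_20 above 0.7 m/s and contact force between the fingers and weight_20 below 0.01 N)).
It fails at once if the six-sided weight or the spacer is moved by more than 20 mm or tipped over ((distance of hex_weight_center from where it was at the start of the episode above 0.02 m or angle between hex_weight_center's own z axis and vertical above 0.5 rad) or (distance of spacer_center from where it was at the start of the episode above 0.02 m or angle between spacer_center's own z axis and vertical above 0.5 rad)).
It fails at once if the beaker or the mortar is moved by more than 30 mm or tipped over ((distance of beaker_center from where it was at the start of the episode above 0.03 m or angle between beaker_center's own z axis and vertical above 0.5 rad) or (distance of mortar_center from where it was at the start of the episode above 0.03 m or angle between mortar_center's own z axis and vertical above 0.5 rad)).
It also fails if it takes over 106 s, if anything falls off the work surface, if the arm or the gripper's body presses on something with over 40 N, if the wrist force passes 120 N, or if a joint passes its speed limit or range.

## Working session

There is one attempt and no reset: what is moved stays moved. The work goes in short steps, Python scripts to look and compute and a shell command to move; the robot and the scene stay as the last step left them, time stands still between calls to the robot, and variables do not carry over. Pictures are saved under pics/ and viewed, and the job is handed in when it is done.

```bash
ls; mkdir -p pics; python3 - <<'E'
from bench import robot, eyes
import cv2
print(robot.state())
for n in ["scene","top","wrist"]:
    p=eyes.capture(n)
    cv2.imwrite(f"pics/{n}0.png",p["pixels"][:,:,::-1])
    print(n,p["K"].tolist(),p.get("R"),p.get("t"),p.get("mount"),p["shot"])
E
```

```text
pics
{'t': 0.0, 'joints': array([-1.52531340e+00,  3.81167062e-01,  1.29825514e+00, -3.25036550e-05,
        1.46359927e+00, -2.15272039e-01]), 'qvel': array([-5.56050262e-04, -8.64648602e-05,  9.91527611e-04, -1.03865646e-03,
       -6.33507836e-04,  2.20535140e-03]), 'joint_torque': array([-1.71504063e-03, -4.37933350e+01, -2.24558312e+01,  7.11695943e-02,
        3.52025649e-02, -9.97281677e-05]), 'ee_pos': array([ 0.14178687, -0.53111457,  0.23815521]), 'tcp_rot': array([-3.11351458e+00, -4.08253534e-01, -1.39666933e-04]), 'ft_force': array([-0.32409307, -0.42055164,  0.06187886]), 'ft_torque': array([ 0.03672979, -0.01739646, -0.00953136]), 'opening': 0.08824972795047667}
scene [[449.80729637224783, 0.0, 325.97653392578746], [0.0, 449.80729637224783, 194.40928858127734], [0.0, 0.0, 1.0]] [[-0.45139294 -0.89211058 -0.01957378]
 [-0.35116583  0.19776415 -0.91518954]
 [ 0.82032126 -0.40623646 -0.40254809]] [0.27005963 0.23885665 0.81093204] None 1
top [[449.24975046746107, 0.0, 310.8218052153554], [0.0, 449.24975046746107, 206.43876115827865], [0.0, 0.0, 1.0]] [[-0.01875698 -0.99947953 -0.02624597]
 [-0.98418408  0.02308214 -0.17563856]
 [ 0.17615295  0.02253641 -0.98410479]] [0.03523827 0.58024337 1.16809383] None 2
wrist [[309.70691628693146, 0.0, 315.4357274214104], [0.0, 309.70691628693146, 196.04162993152522], [0.0, 0.0, 1.0]] None None [[ 1.34859829e-03 -9.64389459e-01 -2.64482803e-01  6.90166525e-02]
 [ 9.99999075e-01  1.25364116e-03  5.27817773e-04 -2.40346298e-04]
 [-1.77455371e-04 -2.64483270e-01  9.64390257e-01 -1.46306489e-01]
 [ 0.00000000e+00  0.00000000e+00  0.00000000e+00  1.00000000e+00]] 3
```

View pics/scene0.png

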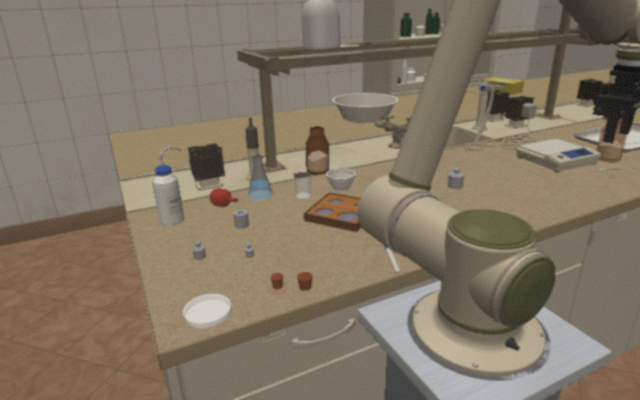

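View pics/top0.png

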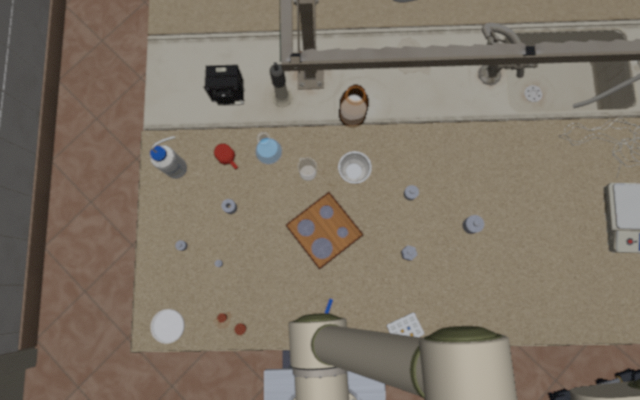

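View pics/wrist0.png

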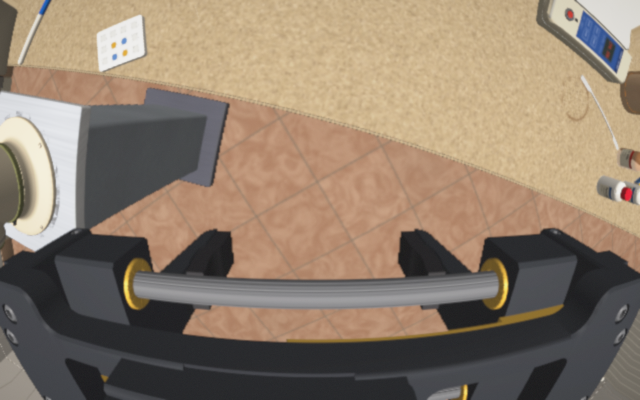

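The top view shows the case at about (325,230). Small steel items are at (229,206), (181,245) and (219,263) on the left, and at (411,192), (474,224) and (409,253) on the right. The beaker is at (307,170) and the mortar at (355,167). Next I'll localize these.

```bash
cat > h.py <<'E'
import numpy as np, cv2
from bench import robot, eyes
from scipy.spatial.transform import Rotation as Rn
def ray_at_z(p,uv,z):
    K,R,t=p["K"],p["R"],p["t"]
    d=R.T@np.linalg.solve(K,np.array([uv[0],uv[1],1.])); c=-R.T@t
    return c+d*(z-c[2])/d[2]
def cloud(p):
    z=p["z_map"]; v,u=np.indices(z.shape); K=p["K"]
    c=np.stack([(u-K[0,2])/K[0,0]*z,(v-K[1,2])/K[1,1]*z,z],-1)
    return (c-p["t"])@p["R"]
NM={"weight_48_center":.03,"weight_38_center":.025,"weight_28_center":.0205,"weight_20_center":.0165,"hex_weight_center":.025,"spacer_center":.02,"beaker_center":.035,"mortar_center":.025,"weight_case":0.}
E
python3 - <<'E'
from h import *
for n in ["top","scene"]:
    p=eyes.capture(n)
    for q,z in NM.items():
        print(n,q,[(np.round(r["xy"],1).tolist(),round(r["p"],2),ray_at_z(p,r["xy"],z)[:2].round(3).tolist()) for r in eyes.tip_of(p,q)[:3]])
    C=cloud(p)
    if n=="top":
        np.save("top.npy",C)
        img=cv2.resize(p["pixels"][150:290,160:510],None,fx=2.28,fy=2.28,interpolation=cv2.INTER_CUBIC)
        cv2.imwrite("pics/topz.png",img[:,:,::-1])
        m=(C[...,2]>.008)&(C[...,2]<.1)&(C[...,0]>.2)&(C[...,0]<.72)
        nn,l,s,c=cv2.connectedComponentsWithStats(m.astype(np.uint8))
        for i in range(1,nn):
            if s[i,4]>15:
                P=C[l==i]; print(c[i].round(1),s[i,4],P.mean(0).round(3),"maxz",P[:,2].max().round(3),"ext",np.ptp(P,axis=0).round(3))
E
```

```text
top weight_48_center [([474.0, 222.8], 0.75, [0.529, -0.42])]
top weight_38_center [([413.1, 193.8], 0.6, [0.615, -0.261])]
top weight_28_center [([181.1, 246.5], 0.49, [0.482, 0.384])]
top weight_20_center [([219.9, 264.7], 0.53, [0.431, 0.277])]
top hex_weight_center [([405.3, 252.0], 0.6, [0.454, -0.23]), ([476.2, 224.2], 0.16, [0.526, -0.427])]
top spacer_center [([228.2, 207.0], 0.58, [0.59, 0.255])]
top beaker_center [([305.6, 169.7], 0.64, [0.689, 0.036])]
top mortar_center [([356.1, 169.6], 0.66, [0.688, -0.106])]
top weight_case []
[176.1 169.4] 274 [0.693 0.394 0.056] maxz 0.1 ext [0.041 0.049 0.091]
[354.7 168.5] 495 [ 0.69  -0.101  0.03 ] maxz 0.055 ext [0.074 0.089 0.047]
[306.5 167.8] 240 [0.691 0.033 0.045] maxz 0.074 ext [0.051 0.052 0.065]
[228.5 163.4] 85 [0.713 0.253 0.034] maxz 0.047 ext [0.022 0.05  0.024]
[268.2 162.4] 24 [0.718 0.143 0.017] maxz 0.025 ext [0.004 0.031 0.017]
[622.3 216.5] 2395 [ 0.536 -0.811  0.041] maxz 0.056 ext [0.191 0.096 0.048]
[410.5 192.4] 171 [ 0.617 -0.252  0.033] maxz 0.053 ext [0.039 0.038 0.044]
[323.6 229.9] 3183 [ 0.52 -0.01  0.0
[... 602 characters left out ...]
3 ext [0.024 0.024 0.019]
[405.6 326.3] 322 [ 0.258 -0.223  0.01 ] maxz 0.016 ext [0.06  0.094 0.008]
[239.4 328.7] 118 [0.26  0.219 0.028] maxz 0.035 ext [0.031 0.03  0.02 ]
scene weight_48_center [([457.2, 177.6], 0.57, [0.517, -0.414])]
scene weight_38_center []
scene weight_28_center [([200.2, 251.1], 0.5, [0.473, 0.387])]
scene weight_20_center [([246.4, 248.7], 0.42, [0.439, 0.288])]
scene hex_weight_center [([250.2, 251.4], 0.47, [0.409, 0.288])]
scene spacer_center [([241.9, 218.2], 0.63, [0.591, 0.252])]
scene beaker_center [([299.3, 184.7], 0.66, [0.695, 0.04])]
scene mortar_center [([339.3, 179.3], 0.82, [0.696, -0.097])]
scene weight_case [([341.9, 215.6], 0.82, [0.512, -0.005])]
```

View pics/topz.png

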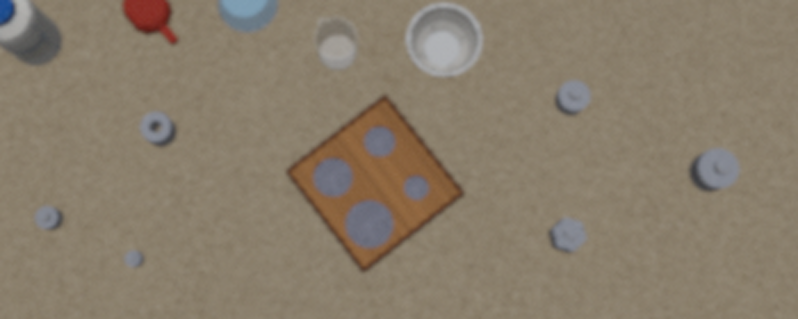

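```bash
cat >> h.py <<'E'
def wrist_points(p,st,uv,z):
    # pixel list -> world at height z
    K,M=p["K"],p["mount"]; R=Rn.from_rotvec(st["tcp_rot"]).as_matrix(); out=[]
    for u,v in np.atleast_2d(uv):
        a=np.array([u-K[0,2],v-K[1,2]])/K[0,0]; r=np.hypot(*a)
        d=np.array([*(a/r*np.sin(r) if r>0 else a),np.cos(r)])
        dw=R@M[:3,:3]@d; c=R@M[:3,3]+st["ee_pos"]; out.append(c+dw*(z-c[2])/dw[2])
    return np.array(out)
def go(x,y,z,yaw=None):
    """shift in tool axes to world target; yaw= wanted world heading of tool x (rad) tool down; picks half-turn nearest"""
    s=robot.state(); R=Rn.from_rotvec(s["tcp_rot"])
    d=R.inv().apply(np.array([x,y,z])-s["ee_pos"])
    print("shift",d.round(4),"rows>=",round(np.linalg.norm(d)/.0417,1))
    X=R.as_matrix()[:,0]; cur=np.arctan2(X[1],X[0]); print("tool x heading deg",np.degrees(cur).round(1), "tilt z",R.as_matrix()[:,2].round(4))
    if yaw is not None:
        for k in range(-2,3):
            a=yaw+k*np.pi-cur
            if abs(a)<4: print("  turn wz(units)",round(-np.degrees(a)/6,2), "deg world",round(np.degrees(a),1),"-> j6 approx",round(s["joints"][5]-a,2))
E
python3 - <<'E'
from h import *
p=eyes.capture("top")
C=cloud(p)
m=((C[...,2]>.015)&(C[...,2]<.04)&(abs(C[...,0]-.52)<.13)&(abs(C[...,1]+.01)<.13)).astype(np.uint8)
pts=C[m>0][:,:2].astype(np.float32)*1000
print("rect",cv2.minAreaRect(pts), np.median(C[m>0][:,2]))
img=p["pixels"]; hsv=cv2.cvtColor(img,cv2.COLOR_RGB2HSV)
reg=np.zeros(m.shape,np.uint8); reg[180:280,275:375]=1
g=((hsv[...,1]<75)&(reg>0)&(cv2.erode(cv2.morphologyEx(m,cv2.MORPH_CLOSE,np.ones((15,15))),np.ones((5,5)))>0)).astype(np.uint8)
n,l,s,c=cv2.connectedComponentsWithStats(g)
W=[]
for i in range(1,n):
    if s[i,4]>15:
        x=ray_at_z(p,c[i],.022); W.append(x[:2]); print(c[i].round(1),s[i,4],x.round(4),"d",2*np.sqrt(s[i,4]/np.pi)*1.15/449)
for q in ["weight_case"]:
    for r in eyes.silhouettes(p,q)[:1]:
        k=r["region"].astype(np.uint8); cc=cv2.findContours(k,0,1)[0]; cc=max(cc,key=len).reshape(-1,2)
        w=np.array([ray_at_z(p,a,.022)[:2] for a in cc]).astype(np.float32)*1000; print("sil",r["p"],cv2.minAreaRect(w))
E
```

```text
rect ((521.1199951171875, -10.111930847167969), (156.0941162109375, 156.11068725585938), 36.6188850402832) 0.021551288511839205
[326.  211.6] 153 [ 0.5706 -0.0183  0.022 ] d 0.03574804319888732
[305.5 227.3] 245 [0.5281 0.0393 0.022 ] d 0.04523656303399173
[342.  231.9] 98 [ 0.5132 -0.0608  0.022 ] d 0.02861011454103815
[321.5 247.9] 362 [ 0.4702 -0.0034  0.022 ] d 0.054987103568406304
sil 0.95 ((520.451171875, -10.3929443359375), (156.44667053222656, 156.02423095703125), 36.44914245605469)
```

```bash
python3 - <<'E'
from h import *
go(.524,-.413,.2,np.radians(81.5)); go(.524,-.413,.2,np.radians(-8.5))
E
```

```text
shift [ 0.3998 -0.0158  0.0388] rows>= 9.6
tool x heading deg 14.9 tilt z [ 0. -0. -1.]
  turn wz(units) 18.91 deg world -113.4 -> j6 approx 1.76
  turn wz(units) -11.09 deg world 66.6 -> j6 approx -1.38
shift [ 0.3998 -0.0158  0.0388] rows>= 9.6
tool x heading deg 14.9 tilt z [ 0. -0. -1.]
  turn wz(units) 33.91 deg world -203.4 -> j6 approx 3.34
  turn wz(units) 3.91 deg world -23.4 -> j6 approx 0.19
  turn wz(units) -26.09 deg world 156.6 -> j6 approx -2.95
```

```bash
python3 -m pendant '[[[0.4,-0.016,0.039,0,0,-11.1,-1],[0.4,-0.016,0.039,0,0,-11.1,-1],[0.4,-0.016,0.039,0,0,-11.1,-1],[0.4,-0.016,0.039,0,0,-11.1,-1],[0.4,-0.016,0.039,0,0,-11.1,-1],[0.4,-0.016,0.039,0,0,-11.1,-1],[0.4,-0.016,0.039,0,0,-11.1,-1],[0.4,-0.016,0.039,0,0,-11.1,-1],[0.4,-0.016,0.039,0,0,-11.1,-1],[0.4,-0.016,0.039,0,0,-11.1,-1],[0.4,-0.016,0.039,0,0,-11.1,-1],[0.4,-0.016,0.039,0,0,-11.1,-1],[0.4,-0.016,0.039,0,0,-11.1,-1],[0.4,-0.016,0.039,0,0,-11.1,-1]]]' 40
python3 - <<'E'
from h import *
s=robot.state(); p=eyes.capture("wrist"); cv2.imwrite("pics/w1.png",p["pixels"][:,:,::-1])
print(s["t"],s["ee_pos"],s["joints"].round(2))
for q in NM:
    for r in eyes.tip_of(p,q)[:2]: print(q,r["xy"],r["p"],wrist_points(p,s,r["xy"],NM[q])[0].round(4))
go(.524,-.413,.03)
E
```

```text
t: 2.42
ee_pos: [0.5231, -0.4135, 0.2001]
tcp_rot: [2.381, 2.049, -0.0]
ft_force: [-0.4, 0.0, 0.7]
opening: 0.0881
2.4167 [ 0.52312257 -0.41351447  0.20010769] [-0.85  0.62  1.   -0.    1.53 -0.7 ]
weight_48_center [319.1, 183.5] 0.8 [ 0.5273 -0.4189  0.03  ]
weight_38_center [382.0, 19.6] 0.55 [ 0.6183 -0.2543  0.025 ]
hex_weight_center [222.6, 25.2] 0.75 [ 0.4518 -0.2331  0.025 ]
beaker_center [225.3, 30.9] 0.31 [ 0.4564 -0.2437  0.035 ]
shift [-2.000e-04 -1.000e-04  1.698e-01] rows>= 4.1
tool x heading deg 81.5 tilt z [ 0. -0. -1.]
```

View pics/w1.png

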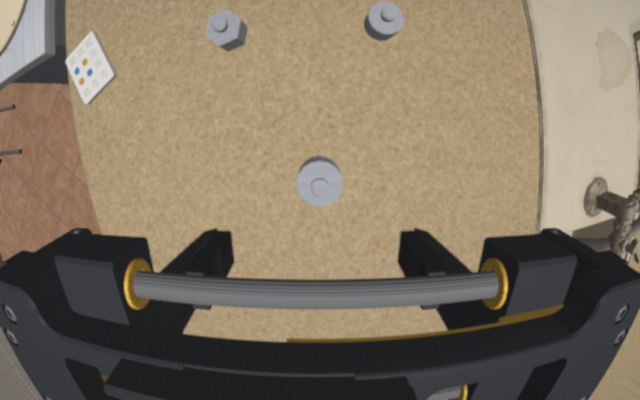

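The wrist view shows the 48 weight at (320,184), the hex clearly six-sided at (226,30), and the round 38 at (385,20). This settles which one is the look-alike.

```bash
python3 - <<'E'
from h import *
s=robot.state(); p=eyes.capture("wrist")
im=cv2.resize(p["pixels"][130:230,270:370],None,fx=6,fy=6,interpolation=cv2.INTER_CUBIC); cv2.imwrite("pics/w1z.png",im[:,:,::-1])
for r in eyes.silhouettes(p,"weight_48_center")[:1]:
    v,u=np.nonzero(r["region"]); print(r["p"],u.min(),u.max(),v.min(),v.max())
    k=max(cv2.findContours(r["region"].astype(np.uint8),0,1)[0],key=len).reshape(-1,2)
    for z in (.042,):
        w=wrist_points(p,s,k,z)[:,:2]; print(cv2.minEnclosingCircle((w*1000).astype(np.float32)))
print(wrist_points(p,s,[(320,187)],.06),wrist_points(p,s,[(320,183)],.042))
E
```

```text
0.57 295 340 156 208
((527.1401977539062, -414.1859130859375), 27.042341232299805)
[[ 0.52931357 -0.41470324  0.06      ]] [[ 0.52952487 -0.41496035  0.042     ]]
```

View pics/w1z.png

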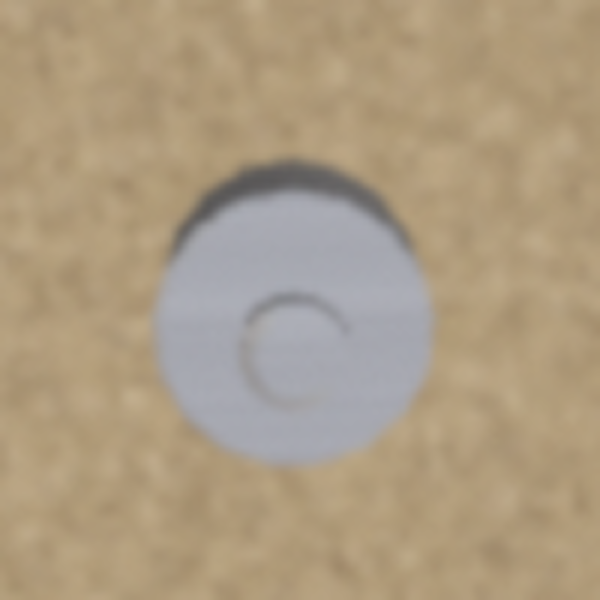

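```bash
python3 -m pendant '[[[-0.001,0.004,0.04,0,0,0,-1],[-0.001,0.004,0.08,0,0,0,-1],[-0.001,0.004,0.12,0,0,0,-1],[-0.001,0.004,0.15,0,0,0,-1],[-0.001,0.004,0.17,0,0,0,-1],[-0.001,0.004,0.18,0,0,0,-1],[-0.001,0.004,0.184,0,0,0,-1],[-0.001,0.004,0.184,0,0,0,-0.5],[-0.001,0.004,0.184,0,0,0,-0.2],[-0.001,0.004,0.184,0,0,0,0],[-0.001,0.004,0.184,0,0,0,0.1],[-0.001,0.004,0.184,0,0,0,0.3],[-0.001,0.004,0.184,0,0,0,0.3],[-0.001,0.004,0.184,0,0,0,0.3]]]' 40
python3 - <<'E'
from h import *
p=eyes.capture("wrist"); cv2.imwrite("pics/w2.png",p["pixels"][:,:,::-1])
E
```

```text
t: 4.18
ee_pos: [0.5277, -0.4144, 0.0163]
tcp_rot: [-2.379, -2.052, 0.001]
ft_force: [-3.0, 0.4, 3.8]
opening: 0.0469
```

View pics/w2.png

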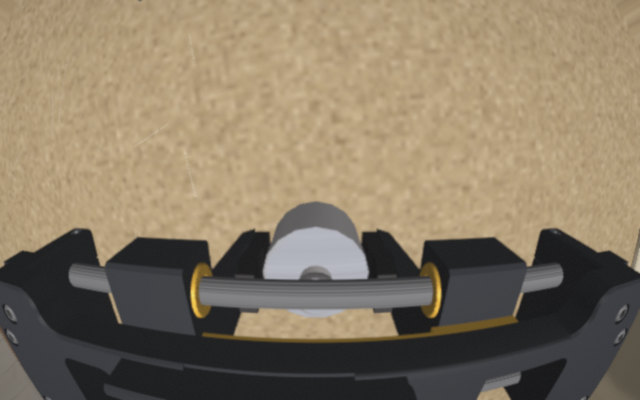

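```bash
python3 -m pendant '[[[0,0,-0.01,0,0,0,0.3],[0,0,-0.035,0,0,0,0.3],[0,0,-0.065,0,0,0,0.3],[0,0,-0.09,0,0,0,0.3],[0.01,-0.003,-0.103,0,0,0,0.3],[0.03,-0.009,-0.105,0,0,0,0.3],[0.06,-0.018,-0.105,0,0,0,0.3],[0.095,-0.028,-0.105,0,0,0,0.3],[0.13,-0.038,-0.105,0,0,0,0.3],[0.165,-0.049,-0.105,0,0,0,0.3],[0.2,-0.059,-0.105,0,0,0,0.3],[0.235,-0.069,-0.105,0,0,0,0.3],[0.27,-0.079,-0.105,0,0,0,0.3],[0.305,-0.09,-0.105,0,0,0,0.3],[0.34,-0.1,-0.105,0,0,0,0.3],[0.367,-0.108,-0.105,0,0,0,0.3],[0.385,-0.114,-0.105,0,0,0,0.3],[0.394,-0.116,-0.105,0,0,0,0.3],[0.398,-0.117,-0.105,0,0,0,0.3],[0.398,-0.117,-0.105,0,0,0,0.3]]]'
python3 - <<'E'
from h import *
s=robot.state(); p=eyes.capture("wrist"); cv2.imwrite("pics/w3.png",p["pixels"][:,:,::-1])
c=np.array([.5206,-.0107]);a=np.radians(126.4);R=np.array([[np.cos(a),-np.sin(a)],[np.sin(a),np.cos(a)]])
for n,w in dict(w58=(36,36),w48=(36,-36),w38=(-36,-36),w30=(-36,36)).items(): print(n,(c+R@np.array(w)/1000).round(4))
z=s["ee_pos"][2]
print(s["ee_pos"],wrist_points(p,s,[(317,278)],z-.016+.06))
for q in ("weight_case","weight_48_center"):
  for r in eyes.tip_of(p,q)[:1]: print(q,r["xy"],r["p"],wrist_points(p,s,r["xy"],0)[0],wrist_points(p,s,r["xy"],z+.014)[0])
E
```

```text
t: 5.9
ee_pos: [0.4706, -0.0031, 0.1206]
tcp_rot: [-2.378, -2.052, 0.0]
ft_force: [0.1, 0.1, -5.0]
opening: 0.047
w58 [ 0.4703 -0.0031]
w48 [0.5282 0.0396]
w38 [ 0.5709 -0.0183]
w30 [ 0.513 -0.061]
[ 0.47061734 -0.0031103   0.12063946] [[0.47361057 0.00470248 0.16463946]]
weight_case [372.2, 187.8] 0.59 [ 0.52252294 -0.00773491  0.        ] [0.50200252 0.02862387 0.13463946]
weight_48_center [315.6, 263.8] 0.79 [ 0.4613259  -0.07520117  0.        ] [ 0.47167113 -0.00481477  0.13463946]
```

View pics/w3.png

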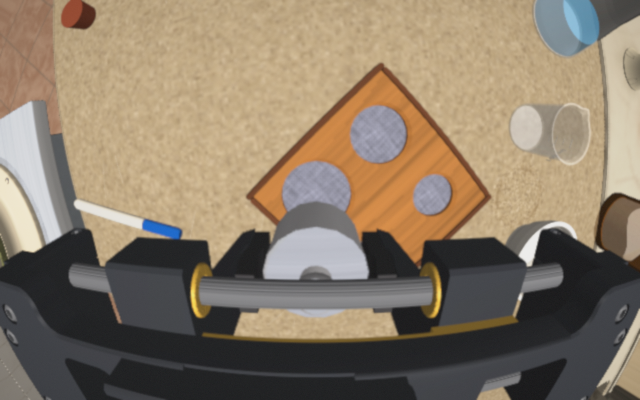

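```bash
python3 - <<'E'
from h import *
s=robot.state(); p=eyes.capture("wrist")
hsv=cv2.cvtColor(p["pixels"],cv2.COLOR_RGB2HSV)
for (u0,u1,v0,v1) in ((345,412,100,168),(408,456,168,220)):
    m=np.zeros(hsv.shape[:2],bool); m[v0:v1,u0:u1]=hsv[v0:v1,u0:u1,1]<100
    n,l,st,c=cv2.connectedComponentsWithStats(m.astype(np.uint8)); i=1+np.argmax(st[1:,4]); v,u=np.nonzero(l==i)
    k=max(cv2.findContours((l==i).astype(np.uint8),0,1)[0],key=len).reshape(-1,2)
    print(st[i],c[i],wrist_points(p,s,c[i],.02),cv2.minEnclosingCircle((wrist_points(p,s,k,.02)[:,:2]*1000).astype(np.float32)))
E
```

```text
[ 349  103   57   59 2627] [376.86676818 131.99467073] [[0.52891061 0.0416061  0.02      ]] ((529.3018798828125, 41.44976043701172), 23.79966163635254)
[ 412  172   39   42 1268] [431.06782334 192.39511041] [[ 0.57161023 -0.01535145  0.02      ]] ((571.7001342773438, -15.469867706298828), 18.958581924438477)
```

```bash
python3 -m pendant '[[[0.001,0,0.015,0,0,0,0.3],[0.001,0,0.04,0,0,0,0.3],[0.001,0,0.06,0,0,0,0.3],[0.001,0,0.072,0,0,0,0.3],[0.001,0,0.079,0,0,0,0.3],[0.001,0,0.083,0,0,0,0.3],[0.001,0,0.086,0,0,0,0.3],[0.001,0,0.088,0,0,0,0.3],[0.001,0,0.0895,0,0,0,0.3],[0.001,0,0.0895,0,0,0,0.3],[0.001,0,0.0895,0,0,0,0.3]]]'
```

```text
t: 7.02
ee_pos: [0.4711, -0.0025, 0.0316]
tcp_rot: [2.379, 2.051, 0.001]
ft_force: [0.5, 0.3, -4.5]
opening: 0.0473
```

```bash
python3 -m pendant '[[[0,0,0.0007,0,0,0,0.3],[0,0,0.0012,0,0,0,0.3],[0,0,0.0015,0,0,0,0.3],[0,0,0.0015,0,0,0,0.3]]]'
```

```text
t: 7.35
ee_pos: [0.4711, -0.0025, 0.0303]
tcp_rot: [2.379, 2.051, 0.001]
ft_force: [-1.1, 0.5, 4.9]
opening: 0.0471
```

```bash
python3 -m pendant '[[[0,0,0,0,0,0,0.0],[0,0,0,0,0,0,-0.3],[0,0,0,0,0,0,-0.35],[0,0,0,0,0,0,-0.35],[0,0,-0.01,0,0,0,-0.35],[0,0,-0.03,0,0,0,-0.35],[0,0,-0.06,0,0,0,-0.35],[0,0,-0.09,0,0,0,-0.35],[0,0,-0.12,0,0,0,-0.35],[0,0,-0.15,0,0,0,-0.35],[0,0,-0.17,0,0,0,-0.35],[0,0,-0.17,0,0,0,-0.5]]]'
python3 - <<'E'
from h import *
s=robot.state(); p=eyes.capture("wrist"); cv2.imwrite("pics/w4.png",p["pixels"][:,:,::-1])
go(.618,-.253,.2)
E
```

```text
t: 8.35
ee_pos: [0.4724, -0.0028, 0.2035]
tcp_rot: [2.374, 2.047, 0.007]
ft_force: [0.3, -1.1, 0.1]
opening: 0.0644
shift [-0.2261  0.1816  0.002 ] rows>= 7.0
tool x heading deg 81.5 tilt z [ 0.004  -0.0011 -1.    ]
```

View pics/w4.png

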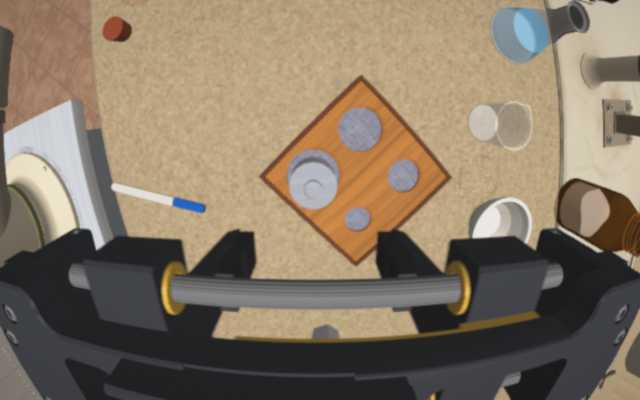

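```bash
python3 -m pendant '[[[-0.226,0.182,0.002,0,0,0,-1],[-0.226,0.182,0.002,0,0,0,-1],[-0.226,0.182,0.002,0,0,0,-1],[-0.226,0.182,0.002,0,0,0,-1],[-0.226,0.182,0.002,0,0,0,-1],[-0.226,0.182,0.002,0,0,0,-1],[-0.226,0.182,0.002,0,0,0,-1],[-0.226,0.182,0.002,0,0,0,-1],[-0.226,0.182,0.002,0,0,0,-1],[-0.226,0.182,0.002,0,0,0,-1],[-0.226,0.182,0.002,0,0,0,-1]]]' 30
python3 - <<'E'
from h import *
s=robot.state(); p=eyes.capture("wrist")
im=cv2.resize(p["pixels"][130:230,270:370],None,fx=6,fy=6,interpolation=cv2.INTER_CUBIC); cv2.imwrite("pics/w5z.png",im[:,:,::-1])
print(s["ee_pos"])
for r in eyes.tip_of(p,"weight_38_center")[:2]: print(r["xy"],r["p"],wrist_points(p,s,r["xy"],.025)[0].round(4))
go(.618,-.253,.014)
E
```

```text
t: 9.32
ee_pos: [0.6173, -0.2516, 0.1972]
tcp_rot: [-2.377, -2.052, 0.0]
ft_force: [-0.1, -0.3, 0.8]
opening: 0.0882
[ 0.61727226 -0.25155613  0.19722474]
[317.5, 182.1] 0.6 [ 0.6198 -0.2555  0.025 ]
shift [-0.0013  0.0007  0.184 ] rows>= 4.4
tool x heading deg 81.6 tilt z [-0.e+00  1.e-04 -1.e+00]
```

View pics/w5z.png

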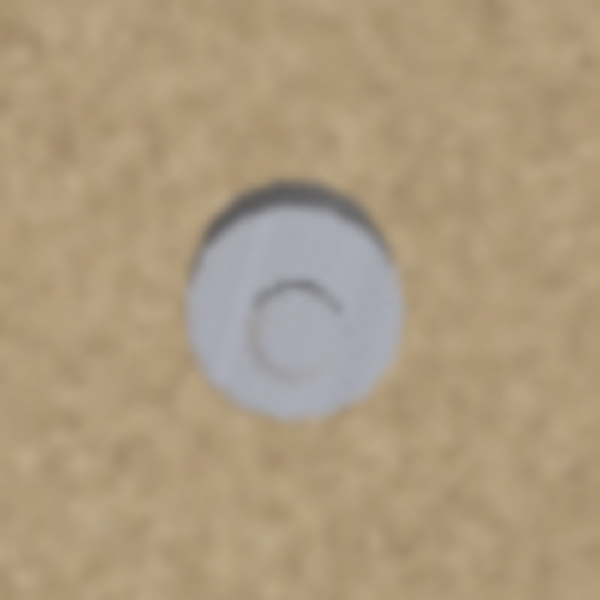

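```bash
python3 -m pendant '[[[-0.002,0.002,0.04,0,0,0,-1],[-0.002,0.002,0.08,0,0,0,-1],[-0.002,0.002,0.12,0,0,0,-1],[-0.002,0.002,0.15,0,0,0,-1],[-0.002,0.002,0.17,0,0,0,-1],[-0.002,0.002,0.18,0,0,0,-1],[-0.002,0.002,0.183,0,0,0,-1],[-0.002,0.002,0.183,0,0,0,-0.5],[-0.002,0.002,0.183,0,0,0,-0.2],[-0.002,0.002,0.183,0,0,0,0],[-0.002,0.002,0.183,0,0,0,0.2],[-0.002,0.002,0.183,0,0,0,0.4],[-0.002,0.002,0.183,0,0,0,0.4],[-0.002,0.002,0.183,0,0,0,0.4]]]' 30
python3 - <<'E'
from h import *
s=robot.state(); p=eyes.capture("wrist"); cv2.imwrite("pics/w6.png",p["pixels"][:,:,::-1])
for r in eyes.tip_of(p,"weight_38_center")[:2]: print(r["xy"],r["p"],wrist_points(p,s,r["xy"],.025)[0].round(4))
go(.5287,.0402,s["ee_pos"][2]+.1)
E
```

```text
t: 10.58
ee_pos: [0.6195, -0.2551, 0.015]
tcp_rot: [2.379, 2.051, 0.0]
ft_force: [0.2, -0.4, 0.6]
opening: 0.0438
[319.4, 256.0] 0.94 [ 0.6227 -0.2549  0.025 ]
shift [ 0.2788 -0.1332 -0.1002] rows>= 7.8
tool x heading deg 81.5 tilt z [ 3.e-04 -1.e-04 -1.e+00]
```

View pics/w6.png

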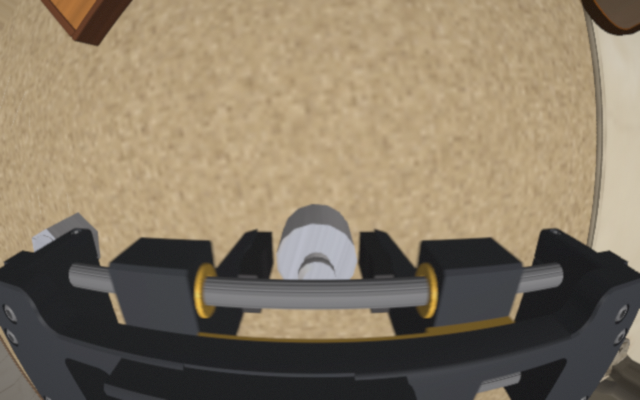

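```bash
python3 -m pendant '[[[0,0,0,0,0,0,0.5],[0,0,0,0,0,0,0.5],[0,0,0,0,0,0,0.5],[0,0,0,0,0,0,0.5]]]' 30
```

```text
t: 11.02
ee_pos: [0.6195, -0.2551, 0.0149]
tcp_rot: [2.379, 2.051, 0.0]
ft_force: [0.0, 0.4, 1.9]
opening: 0.0373
```

```bash
python3 -m pendant '[[[0,0,-0.01,0,0,0,0.5],[0,0,-0.035,0,0,0,0.5],[0,0,-0.065,0,0,0,0.5],[0,0,-0.09,0,0,0,0.5],[0.01,-0.005,-0.1,0,0,0,0.5],[0.03,-0.014,-0.1,0,0,0,0.5],[0.06,-0.029,-0.1,0,0,0,0.5],[0.09,-0.043,-0.1,0,0,0,0.5],[0.12,-0.057,-0.1,0,0,0,0.5],[0.15,-0.072,-0.1,0,0,0,0.5],[0.18,-0.086,-0.1,0,0,0,0.5],[0.21,-0.1,-0.1,0,0,0,0.5],[0.24,-0.115,-0.1,0,0,0,0.5],[0.26,-0.124,-0.1,0,0,0,0.5],[0.272,-0.13,-0.1,0,0,0,0.5],[0.277,-0.1325,-0.1,0,0,0,0.5],[0.279,-0.1335,-0.1,0,0,0,0.5],[0.279,-0.1335,-0.1,0,0,0,0.5]]]'
python3 - <<'E'
from h import *
s=robot.state(); p=eyes.capture("wrist"); cv2.imwrite("pics/w7.png",p["pixels"][:,:,::-1])
go(.5287,.0402,.029)
E
```

```text
t: 12.52
ee_pos: [0.5285, 0.0402, 0.1146]
tcp_rot: [2.379, 2.051, -0.0]
ft_force: [0.3, 0.2, -1.7]
opening: 0.037
shift [ 0.0005 -0.0001  0.0856] rows>= 2.1
tool x heading deg 81.5 tilt z [ 1.e-04 -2.e-04 -1.e+00]
```

View pics/w7.png

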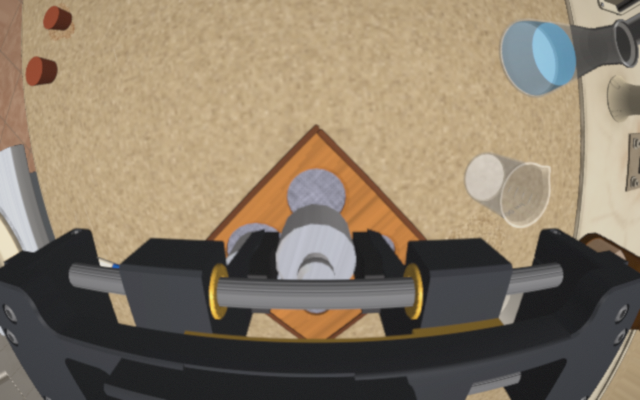

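```bash
python3 -m pendant '[[[0,0,0.015,0,0,0,0.5],[0,0,0.04,0,0,0,0.5],[0,0,0.058,0,0,0,0.5],[0,0,0.07,0,0,0,0.5],[0,0,0.077,0,0,0,0.5],[0,0,0.081,0,0,0,0.5],[0,0,0.0835,0,0,0,0.5],[0,0,0.085,0,0,0,0.5],[0,0,0.0855,0,0,0,0.5],[0,0,0.086,0,0,0,0.5],[0,0,0.086,0,0,0,0.5]]]'
```

```text
t: 13.48
ee_pos: [0.5286, 0.0405, 0.0291]
tcp_rot: [2.379, 2.051, 0.001]
ft_force: [0.1, 0.6, -3.2]
opening: 0.037
```

```bash
python3 -m pendant '[[[0,0,0.0005,0,0,0,0.5],[0,0,0.001,0,0,0,0.5],[0,0,0.001,0,0,0,0.5]]]'
```

```text
t: 13.73
ee_pos: [0.5286, 0.0405, 0.0288]
tcp_rot: [2.378, 2.051, 0.001]
ft_force: [-2.9, 0.5, 7.8]
opening: 0.0371
```

Seated. Now release to about 50 mm and go up.

```bash
python3 -m pendant '[[[0,0,0,0,0,0,0.2],[0,0,0,0,0,0,-0.1],[0,0,0,0,0,0,-0.15],[0,0,0,0,0,0,-0.15],[0,0,-0.01,0,0,0,-0.15],[0,0,-0.03,0,0,0,-0.15],[0,0,-0.06,0,0,0,-0.15],[0,0,-0.09,0,0,0,-0.15],[0,0,-0.12,0,0,0,-0.15],[0,0,-0.15,0,0,0,-0.15],[0,0,-0.17,0,0,0,-0.15],[0,0,-0.17,0,0,0,-0.5]]]'
python3 - <<'E'
from h import *
s=robot.state(); p=eyes.capture("wrist"); cv2.imwrite("pics/w8.png",p["pixels"][:,:,::-1])
for q in ("weight_28_center","weight_20_center"):
  for r in eyes.tip_of(p,q)[:2]: print(q,r["xy"],r["p"],wrist_points(p,s,r["xy"],NM[q])[0].round(4))
go(.484,.384,.2)
E
```

```text
t: 14.73
ee_pos: [0.5298, 0.0404, 0.2027]
tcp_rot: [2.374, 2.048, 0.009]
ft_force: [0.0, -0.1, 0.7]
opening: 0.0555
shift [ 0.3332 -0.0939 -0.0027] rows>= 8.3
tool x heading deg 81.5 tilt z [-1.1e-03  2.0e-04 -1.0e+00]
```

View pics/w8.png

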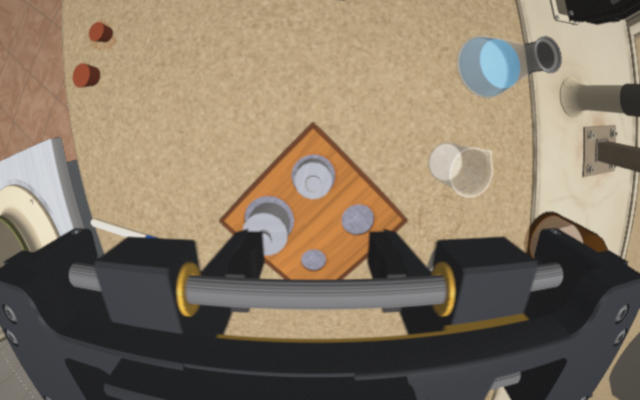

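The 38 weight is centred in its well at (313,178), and the 48 at (268,222). Next is the 28.

```bash
python3 -m pendant '[[[0.333,-0.094,0,0,0,0,-1],[0.333,-0.094,0,0,0,0,-1],[0.333,-0.094,0,0,0,0,-1],[0.333,-0.094,0,0,0,0,-1],[0.333,-0.094,0,0,0,0,-1],[0.333,-0.094,0,0,0,0,-1],[0.333,-0.094,0,0,0,0,-1],[0.333,-0.094,0,0,0,0,-1],[0.333,-0.094,0,0,0,0,-1],[0.333,-0.094,0,0,0,0,-1],[0.333,-0.094,0,0,0,0,-1],[0.333,-0.094,0,0,0,0,-1]]]' 20
python3 - <<'E'
from h import *
s=robot.state(); p=eyes.capture("wrist"); cv2.imwrite("pics/w9.png",p["pixels"][:,:,::-1])
print(s["ee_pos"],s["joints"].round(2))
im=cv2.resize(p["pixels"][130:230,270:370],None,fx=6,fy=6,interpolation=cv2.INTER_CUBIC); cv2.imwrite("pics/w9z.png",im[:,:,::-1])
for q in ("weight_28_center","weight_20_center"):
  for r in eyes.tip_of(p,q)[:2]: print(q,r["xy"],r["p"],wrist_points(p,s,r["xy"],NM[q])[0].round(4))
go(.484,.384,.012)
E
```

```text
t: 15.88
ee_pos: [0.4846, 0.3822, 0.197]
tcp_rot: [2.381, 2.05, -0.003]
ft_force: [-0.1, -1.0, -0.4]
opening: 0.0882
[0.48464622 0.38217687 0.19703616] [ 0.48  0.53  1.17 -0.    1.45  0.63]
weight_28_center [316.1, 174.1] 0.88 [0.4868 0.3858 0.0205]
weight_20_center [286.2, 265.7] 0.85 [0.4352 0.2808 0.0165]
shift [ 0.0016 -0.0011  0.1858] rows>= 4.5
tool x heading deg 81.4 tilt z [-2.e-04 -2.e-04 -1.e+00]
```

View pics/w9.png

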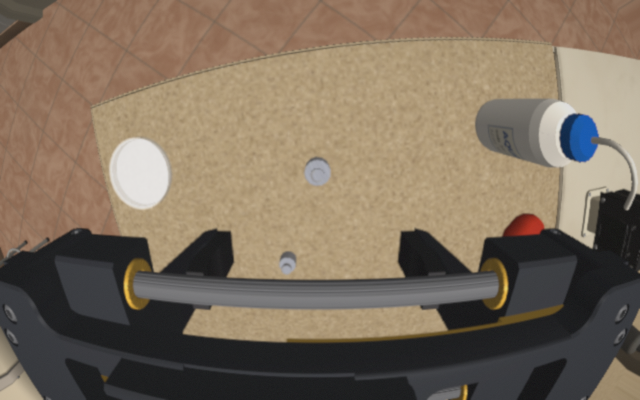

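View pics/w9z.png

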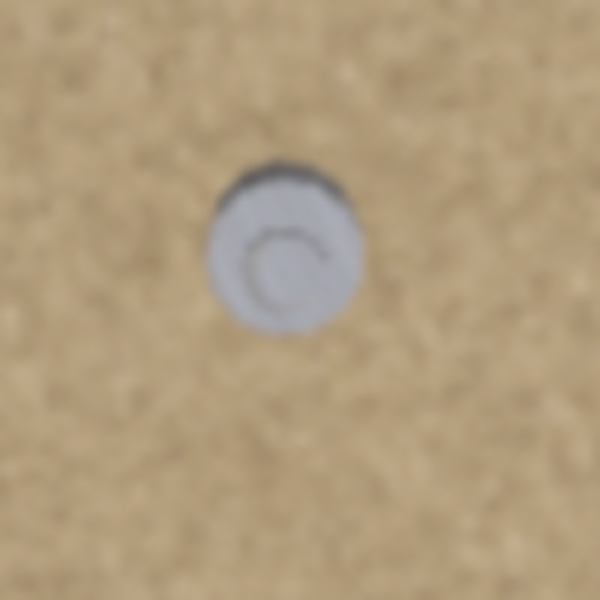

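```bash
python3 -m pendant '[[[0.004,0.002,0.04,0,0,0,-1],[0.004,0.002,0.08,0,0,0,-1],[0.004,0.002,0.12,0,0,0,-1],[0.004,0.002,0.15,0,0,0,-1],[0.004,0.002,0.17,0,0,0,-1],[0.004,0.002,0.18,0,0,0,-0.8],[0.004,0.002,0.185,0,0,0,-0.5],[0.004,0.002,0.185,0,0,0,0],[0.004,0.002,0.185,0,0,0,0.3],[0.004,0.002,0.185,0,0,0,0.4],[0.004,0.002,0.185,0,0,0,0.5],[0.004,0.002,0.185,0,0,0,0.6],[0.004,0.002,0.185,0,0,0,0.6],[0.004,0.002,0.185,0,0,0,0.6],[0.004,0.002,0.185,0,0,0,0.6],[0.004,0.002,0.185,0,0,0,0.6],[0.004,0.002,0.185,0,0,0,0.6]]]' 20
python3 - <<'E'
from h import *
s=robot.state(); p=eyes.capture("wrist"); cv2.imwrite("pics/w10.png",p["pixels"][:,:,::-1])
for r in eyes.tip_of(p,"weight_28_center")[:2]: print(r["xy"],r["p"],wrist_points(p,s,r["xy"],.0205)[0].round(4))
go(.5711,-.0175,s["ee_pos"][2]+.12)
E
```

```text
t: 17.45
ee_pos: [0.487, 0.3875, 0.013]
tcp_rot: [2.379, 2.052, 0.001]
ft_force: [-1.1, -0.8, 3.2]
opening: 0.0271
[317.2, 251.7] 0.96 [0.4893 0.389  0.0205]
shift [-0.3882  0.1428 -0.1201] rows>= 10.3
tool x heading deg 81.5 tilt z [ 2.e-04  2.e-04 -1.e+00]
```

View pics/w10.png

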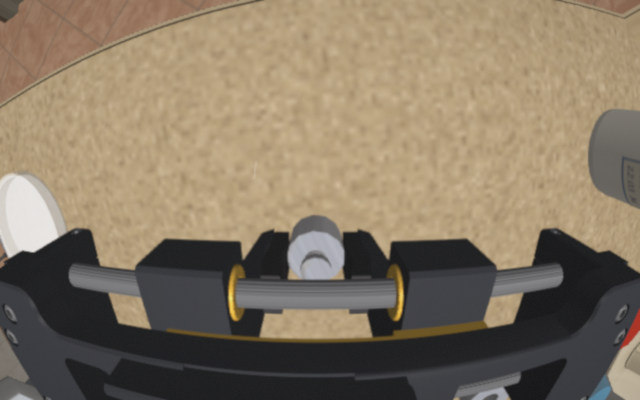

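```bash
python3 -m pendant '[[[0,0,-0.015,0,0,0,0.6],[0,0,-0.045,0,0,0,0.6],[0,0,-0.075,0,0,0,0.6],[-0.005,0.002,-0.105,0,0,0,0.6],[-0.02,0.007,-0.118,0,0,0,0.6],[-0.045,0.017,-0.12,0,0,0,0.6],[-0.08,0.029,-0.12,0,0,0,0.6],[-0.115,0.042,-0.12,0,0,0,0.6],[-0.15,0.055,-0.12,0,0,0,0.6],[-0.185,0.068,-0.12,0,0,0,0.6],[-0.22,0.081,-0.12,0,0,0,0.6],[-0.255,0.094,-0.12,0,0,0,0.6],[-0.29,0.107,-0.12,0,0,0,0.6],[-0.325,0.12,-0.12,0,0,0,0.6],[-0.355,0.13,-0.12,0,0,0,0.6],[-0.375,0.138,-0.12,0,0,0,0.6],[-0.385,0.142,-0.12,0,0,0,0.6],[-0.389,0.143,-0.12,0,0,0,0.6],[-0.389,0.143,-0.12,0,0,0,0.6],[-0.389,0.143,-0.12,0,0,0,0.6]]]'
python3 - <<'E'
from h import *
s=robot.state(); p=eyes.capture("wrist"); cv2.imwrite("pics/w11.png",p["pixels"][:,:,::-1])
go(.5711,-.0185,.027)
E
```

```text
t: 19.22
ee_pos: [0.5708, -0.0173, 0.1326]
tcp_rot: [-2.378, -2.052, 0.0]
ft_force: [-0.4, -0.2, -0.2]
opening: 0.0271
shift [-0.0014  0.0005  0.1057] rows>= 2.5
tool x heading deg 81.6 tilt z [-5.e-04  4.e-04 -1.e+00]
```

View pics/w11.png

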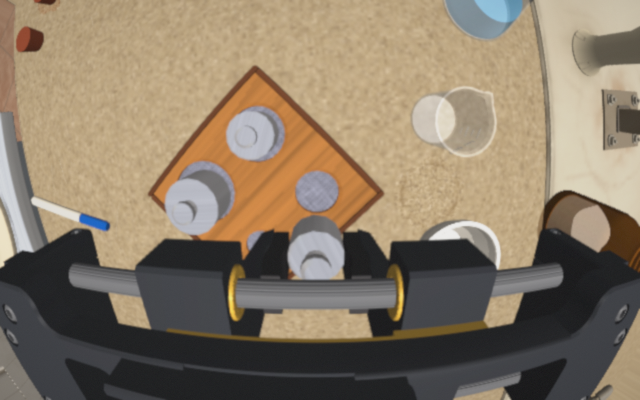

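```bash
python3 -m pendant '[[[-0.001,0,0.015,0,0,0,0.6],[-0.001,0,0.04,0,0,0,0.6],[-0.001,0,0.065,0,0,0,0.6],[-0.001,0,0.084,0,0,0,0.6],[-0.001,0,0.094,0,0,0,0.6],[-0.001,0,0.1,0,0,0,0.6],[-0.001,0,0.103,0,0,0,0.6],[-0.001,0,0.1045,0,0,0,0.6],[-0.001,0,0.1055,0,0,0,0.6],[-0.001,0,0.1055,0,0,0,0.6],[-0.001,0,0.1055,0,0,0,0.6]]]'
```

```text
t: 20.18
ee_pos: [0.5713, -0.0195, 0.0279]
tcp_rot: [2.378, 2.051, 0.001]
ft_force: [0.3, 0.2, -0.9]
opening: 0.027
```

```bash
python3 -m pendant '[[[0,0,0.0005,0,0,0,0.6],[0,0,0.001,0,0,0,0.6],[0,0,0.0013,0,0,0,0.6],[0,0,0.0013,0,0,0,0.6]]]'
```

```text
t: 20.52
ee_pos: [0.5713, -0.0195, 0.027]
tcp_rot: [2.378, 2.051, 0.001]
ft_force: [-1.9, -0.7, 6.7]
opening: 0.027
```

```bash
python3 -m pendant '[[[0,0,0,0,0,0,0.4],[0,0,0,0,0,0,0.1],[0,0,0,0,0,0,0.05],[0,0,0,0,0,0,0.05],[0,0,-0.01,0,0,0,0.05],[0,0,-0.03,0,0,0,0.05],[0,0,-0.06,0,0,0,0.05],[0,0,-0.09,0,0,0,0.05],[0,0,-0.12,0,0,0,0.05],[0,0,-0.15,0,0,0,0.05],[0,0,-0.17,0,0,0,0.05],[0,0,-0.17,0,0,0,-0.3]]]'
python3 - <<'E'
from h import *
s=robot.state(); p=eyes.capture("wrist"); cv2.imwrite("pics/w12.png",p["pixels"][:,:,::-1])
go(.4352,.2808,.2)
E
```

```text
t: 21.52
ee_pos: [0.5724, -0.0196, 0.2011]
tcp_rot: [2.374, 2.047, 0.008]
ft_force: [0.2, -0.2, 0.4]
opening: 0.0467
shift [ 0.277  -0.179  -0.0026] rows>= 7.9
tool x heading deg 81.5 tilt z [ 0.0045 -0.0011 -1.    ]
```

View pics/w12.png

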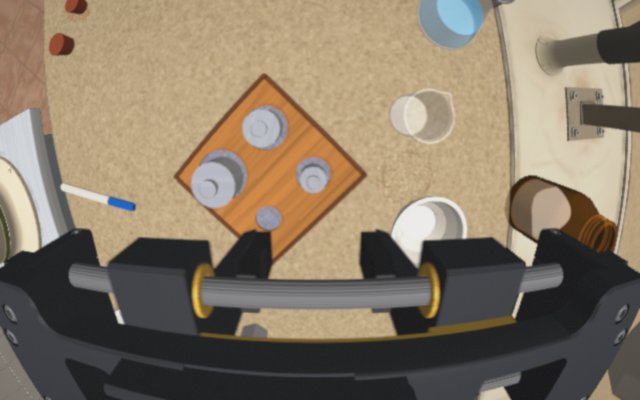

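Three weights are seated, with the 28 at (313,177). Now the 20.

```bash
python3 -m pendant '[[[0.277,-0.179,0,0,0,0,-0.6],[0.277,-0.179,0,0,0,0,-0.6],[0.277,-0.179,0,0,0,0,-0.6],[0.277,-0.179,0,0,0,0,-0.6],[0.277,-0.179,0,0,0,0,-0.6],[0.277,-0.179,0,0,0,0,-0.6],[0.277,-0.179,0,0,0,0,-0.6],[0.277,-0.179,0,0,0,0,-0.6],[0.277,-0.179,0,0,0,0,-0.6],[0.277,-0.179,0,0,0,0,-0.6],[0.277,-0.179,0,0,0,0,-0.6],[0.277,-0.179,0,0,0,0,-0.6]]]' 15
python3 - <<'E'
from h import *
s=robot.state(); p=eyes.capture("wrist"); cv2.imwrite("pics/w13.png",p["pixels"][:,:,::-1])
print(s["ee_pos"])
for q in ("weight_20_center",):
  for r in eyes.tip_of(p,q)[:2]: print(q,r["xy"],r["p"],wrist_points(p,s,r["xy"],NM[q])[0].round(4)); go(*wrist_points(p,s,r["xy"],NM[q])[0][:2],.01)
E
```

```text
t: 22.57
ee_pos: [0.4351, 0.2798, 0.1954]
tcp_rot: [-2.381, -2.05, 0.002]
ft_force: [0.7, -0.4, 0.4]
opening: 0.0704
[0.43513982 0.27981395 0.195412  ]
weight_20_center [312.0, 175.1] 0.64 [0.4328 0.2826 0.0165]
shift [ 0.0025 -0.0028  0.1857] rows>= 4.5
tool x heading deg 81.4 tilt z [-5.e-04 -3.e-04 -1.e+00]
```

View pics/w13.png

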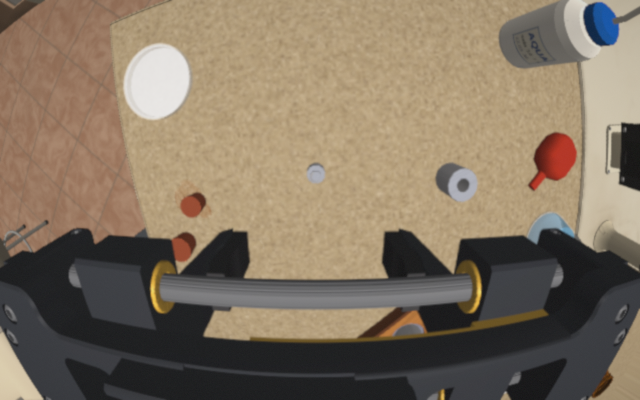

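```bash
python3 -m pendant '[[[0.004,0,0.04,0,0,0,-0.6],[0.004,0,0.08,0,0,0,-0.6],[0.004,0,0.12,0,0,0,-0.6],[0.004,0,0.15,0,0,0,-0.6],[0.004,0,0.17,0,0,0,-0.5],[0.004,0,0.18,0,0,0,-0.3],[0.004,0,0.184,0,0,0,0],[0.004,0,0.184,0,0,0,0.2],[0.004,0,0.184,0,0,0,0.4],[0.004,0,0.184,0,0,0,0.5],[0.004,0,0.184,0,0,0,0.6],[0.004,0,0.184,0,0,0,0.7],[0.004,0,0.184,0,0,0,0.75],[0.004,0,0.184,0,0,0,0.75],[0.004,0,0.184,0,0,0,0.75],[0.004,0,0.184,0,0,0,0.75]]]' 15
python3 - <<'E'
from h import *
s=robot.state(); p=eyes.capture("wrist"); cv2.imwrite("pics/w14.png",p["pixels"][:,:,::-1])
for r in eyes.tip_of(p,"weight_20_center")[:2]: print(r["xy"],r["p"],wrist_points(p,s,r["xy"],.0165)[0].round(4))
go(.5133,-.0605,s["ee_pos"][2]+.12)
E
```

```text
t: 24.0
ee_pos: [0.4357, 0.285, 0.0126]
tcp_rot: [2.379, 2.051, 0.002]
ft_force: [-0.1, -0.0, 6.8]
opening: 0.0191
[313.7, 254.7] 0.57 [0.4357 0.2834 0.0165]
shift [-0.3303  0.1277 -0.1201] rows>= 9.0
tool x heading deg 81.5 tilt z [ 1.2e-03  4.0e-04 -1.0e+00]
```

View pics/w14.png

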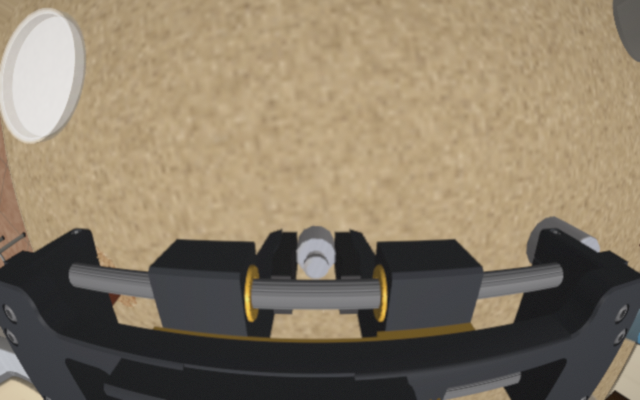

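```bash
python3 -m pendant '[[[0,0,-0.015,0,0,0,0.75],[0,0,-0.045,0,0,0,0.75],[0,0,-0.075,0,0,0,0.75],[-0.005,0.002,-0.105,0,0,0,0.75],[-0.02,0.008,-0.118,0,0,0,0.75],[-0.045,0.017,-0.12,0,0,0,0.75],[-0.08,0.031,-0.12,0,0,0,0.75],[-0.115,0.044,-0.12,0,0,0,0.75],[-0.15,0.058,-0.12,0,0,0,0.75],[-0.185,0.072,-0.12,0,0,0,0.75],[-0.22,0.085,-0.12,0,0,0,0.75],[-0.255,0.099,-0.12,0,0,0,0.75],[-0.285,0.11,-0.12,0,0,0,0.75],[-0.31,0.12,-0.12,0,0,0,0.75],[-0.324,0.125,-0.12,0,0,0,0.75],[-0.33,0.1275,-0.12,0,0,0,0.75],[-0.331,0.128,-0.12,0,0,0,0.75],[-0.331,0.128,-0.12,0,0,0,0.75],[-0.331,0.128,-0.12,0,0,0,0.75]]]'
python3 - <<'E'
from h import *
s=robot.state(); p=eyes.capture("wrist"); cv2.imwrite("pics/w15.png",p["pixels"][:,:,::-1])
go(.5133,-.0605,.0268)
E
```

```text
t: 25.68
ee_pos: [0.5129, -0.0603, 0.1319]
tcp_rot: [-2.378, -2.052, 0.0]
ft_force: [-1.5, 0.4, -0.8]
opening: 0.019
shift [-0.0003  0.0004  0.1052] rows>= 2.5
tool x heading deg 81.6 tilt z [-3.e-04  2.e-04 -1.e+00]
```

View pics/w15.png

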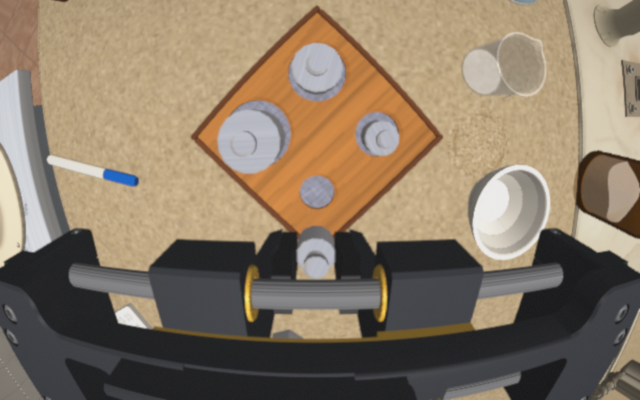

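```bash
python3 -m pendant '[[[0,0,0.015,0,0,0,0.75],[0,0,0.04,0,0,0,0.75],[0,0,0.065,0,0,0,0.75],[0,0,0.084,0,0,0,0.75],[0,0,0.094,0,0,0,0.75],[0,0,0.1,0,0,0,0.75],[0,0,0.1025,0,0,0,0.75],[0,0,0.104,0,0,0,0.75],[0,0,0.105,0,0,0,0.75],[0,0,0.105,0,0,0,0.75],[0,0,0.105,0,0,0,0.75]]]'
```

```text
t: 26.65
ee_pos: [0.5135, -0.0614, 0.0275]
tcp_rot: [2.378, 2.051, 0.001]
ft_force: [-0.3, -0.1, -0.6]
opening: 0.0189
```

```bash
python3 -m pendant '[[[0,0,0.0005,0,0,0,0.75],[0,0,0.001,0,0,0,0.75],[0,0,0.0013,0,0,0,0.75],[0,0,0.0013,0,0,0,0.75]]]'
```

```text
t: 26.98
ee_pos: [0.5135, -0.0615, 0.0266]
tcp_rot: [2.378, 2.051, 0.001]
ft_force: [-2.1, 0.3, 8.6]
opening: 0.0188
```

```bash
python3 -m pendant '[[[0,0,0,0,0,0,0.5],[0,0,0,0,0,0,0.3],[0,0,0,0,0,0,0.2],[0,0,0,0,0,0,0.2],[0,0,-0.01,0,0,0,0.2],[0,0,-0.03,0,0,0,0.2],[0,0,-0.06,0,0,0,0.2],[0,0,-0.09,0,0,0,0.2],[0,0,-0.12,0,0,0,0.2],[0,0,-0.15,0,0,0,0.2],[0,0,-0.18,0,0,0,0.2],[-0.03,0,-0.2,0,0,0,0.2],[-0.06,0,-0.2,0,0,0,0],[-0.09,0,-0.2,0,0,0,0],[-0.1,0,-0.2,0,0,0,0],[-0.1,0,-0.2,0,0,0,0]]]'
python3 - <<'E'
from h import *
s=robot.state(); p=eyes.capture("wrist"); cv2.imwrite("pics/w16.png",p["pixels"][:,:,::-1])
p=eyes.capture("top")
cv2.imwrite("pics/top2.png",cv2.resize(p["pixels"][150:290,160:510],None,fx=2.28,fy=2.28,interpolation=cv2.INTER_CUBIC)[:,:,::-1])
c=np.array([.5206,-.0107]);a=np.radians(126.4);R=np.array([[np.cos(a),-np.sin(a)],[np.sin(a),np.cos(a)]])
for q in NM:
  for r in eyes.tip_of(p,q)[:1]:
    z=NM[q]+(.014 if q.startswith("weight_") else 0); X=ray_at_z(p,r["xy"],z)[:2]; print(q,r["xy"],round(r["p"],2),X.round(3),"case mm",(R.T@(X-c)*1000).round(1))
C=cloud(p); m=(C[...,2]>.008)&(C[...,2]<.1)&(C[...,0]>.2)&(C[...,0]<.72)
nn,l,st,cc=cv2.connectedComponentsWithStats(m.astype(np.uint8))
for i in range(1,nn):
    if st[i,4]>60: P=C[l==i]; print(cc[i].round(1),st[i,4],P.mean(0).round(3),"maxz",P[:,2].max().round(3))
E
```

```text
t: 28.32
ee_pos: [0.4981, -0.1619, 0.226]
tcp_rot: [2.382, 2.048, -0.0]
ft_force: [0.2, 1.2, -0.6]
opening: 0.0438
weight_48_center [322.7, 248.5] 0.51 [ 0.467 -0.007] case mm [35.3 40.9]
weight_38_center [308.5, 223.5] 0.51 [0.536 0.031] case mm [ 24.  -36.9]
weight_28_center [322.2, 227.8] 0.5 [ 0.524 -0.007] case mm [ 1.3 -5.2]
weight_20_center [344.1, 232.9] 0.49 [ 0.509 -0.066] case mm [-37.7  42. ]
hex_weight_center [408.2, 250.7] 0.55 [ 0.458 -0.238] case mm [-145.8  185.8]
spacer_center [229.8, 205.6] 0.59 [0.594 0.251] case mm [ 166.7 -214.4]
beaker_center [305.4, 170.7] 0.94 [0.686 0.037] case mm [ -59.8 -160.9]
mortar_center [354.5, 169.8] 0.86 [ 0.687 -0.101] case mm [-171.7  -80.6]
weight_case [324.4, 231.6] 0.98 [ 0.516 -0.012] case mm [1.4 4.8]
[175.9 169.5] 286 [0.693 0.394 0.056] maxz 0.1
[354.6 168.5] 500 [ 0.69  -0.101  0.03 ] maxz 0.056
[306.4 167.6] 237 [0.691 0.033 0.046] maxz 0.076
[228.7 163.4] 85 [0.712 0.253 0.034] maxz 0.049
[622.3 216.6] 2396 [ 0.536 -0.811  0.041] maxz 0.056
[323.  229.8] 3132 [ 0.52  -0.009  0.027] maxz 0.077
[228.5 206. ] 172 [0.59  0.251 0.035] maxz 0.045
[166.7 325.8] 923 [0.27  0.418 0.015] maxz 0.023
[405.5 329.2] 425 [ 0.25  -0.222  0.01 ] maxz 0.017
```

View pics/w16.png

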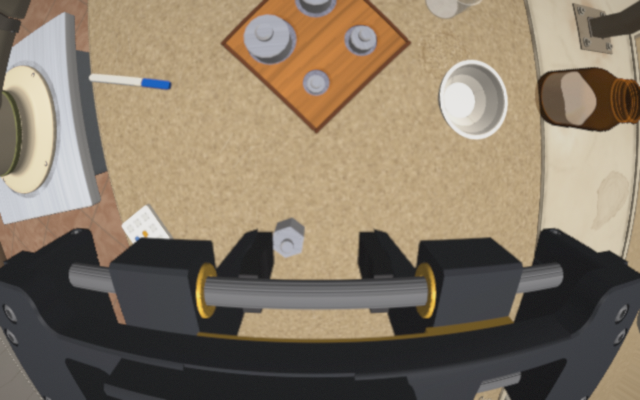

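View pics/top2.png

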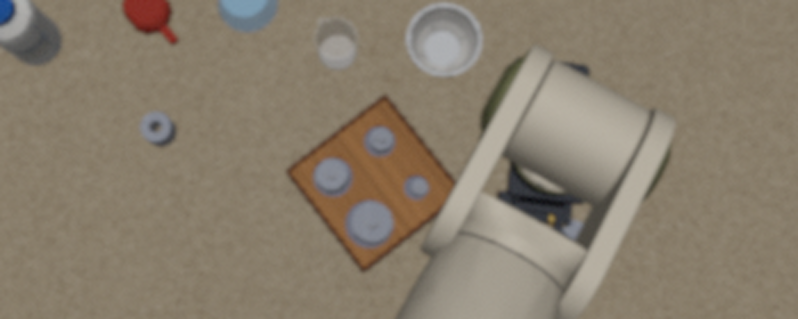

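```bash
python3 - <<'E'
from h import *
p=eyes.capture("top"); C=cloud(p); c=np.array([.5206,-.0107]);a=np.radians(126.4);R=np.array([[np.cos(a),-np.sin(a)],[np.sin(a),np.cos(a)]])
L=(C[...,:2]-c)@R*1000
for w,b,h in (((36,36),42,60),((36,-36),34,50),((-36,-36),27,41),((-36,36),21,33)):
    m=(np.hypot(*(L-np.array(w)).transpose(2,0,1))<30)&(C[...,2]>.014+b/1000-.006); 
    P=L[m]; print(w,m.sum(),(P.min(0)/2+P.max(0)/2).round(1),P.mean(0).round(1),"ext",np.ptp(P,axis=0).round(0),"topz",(C[...,2][m].max()*1000).round(1),"exp",14+h)
print(robot.state()["t"],robot.close_job())
E
```

```text
(36, 36) 247 [33.3 37.8] [33.6 37.9] ext [46. 46.] topz 78.8 exp 74
(36, -36) 152 [ 37.1 -37.2] [ 37.5 -36.1] ext [37. 37.] topz 67.2 exp 64
(-36, -36) 81 [-36.8 -35.2] [-36.4 -34.5] ext [27. 27.] topz 55.9 exp 55
(-36, 36) 46 [-44.7  43.9] [-39.4  39.9] ext [32. 30.] topz 483.2 exp 47
the job is handed in; nothing more can be done
28.9167 None
```

The four round weights are back in the wooden case, each in the well of its size, and I handed the job in at about 29 s of the 106 s allowed. I moved them one at a time, gripped by the body. Each was lowered until the wrist force showed it had reached the well floor, then released.

- **Position of the three largest:** the last overhead depth check put the 48, 38 and 28 weights within 3 mm of their well centres.
- **Height:** that depth check read their tops 1–5 mm above the expected height. The overhead camera read other objects (such as the mortar and the spacer) high by about as much before I moved anything. The height of the gripper at contact matched the well floor for all four.
- **The smallest weight:** the overhead depth reading for the 20 was spoiled by the arm being partly in view, about 8–9 mm off in each direction with a false top height. For this one I rely on the wrist camera, which shows it upright in its well, and on the contact height. The well walls allow at most about 5 mm off centre.
- **Network positions:** the trained networks' overhead positions for the weights in the case were noisy and disagreed with the depth data. They placed the 38 about 12 mm off and the 28 near the case centre. I trusted the depth data and the pictures instead.
- **Bystanders:** the spacer, beaker and mortar showed no measurable movement. In the last overhead picture the arm hid the six-sided weight from the depth check. The wrist camera showed it upright in place, and it was never touched.

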